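Tighten the glue press with its reversible ratchet lever

ROBOT

A 7-joint arm with a two-finger parallel gripper is mounted at the origin on the work surface. World frame = base frame: x ahead of the robot, y to its left, z up, the work surface at z = 0. Lengths are in m, angles in rad, forces in N, time in s.
With the tool pointing down it reaches from about 0.425 to 0.875 m from the base axis. Payload 4.7 kg.
Tool frame: the origin (TCP) lies at the very end of the fingers, on their centre line; the grasp point (between the pads) lies 19 mm behind it; z points along the fingers, y is the line along which they close (so a half turn about z gives the same grasp; the last joint's range is limited). The gripper opens to 87 mm and grips with 3 to 60 N. Pads are 19 mm wide; open, the fingers measure 117 mm over their backs; the gripper's body (75 mm by 190 mm) begins 51 mm behind the grasp point.
Start: joints at [1.302, 0.321, -0.07, 1.45, 0.023, 1.371, -0.057], TCP at [0.181, -0.624, 0.223] pointing down, gripper open.
Joint ranges: [-2.86, 2.86], [-0.3, 2.09], [-1.38, 1.24], [0.06, 2.45], [-1.56, 4.7], [0.09, 2.05], [-2.69, 2.69]. Speed limits (rad/s): [2.57, 2.57, 3.14, 3.14, 3.14, 3.14, 3.14].

INTERFACE

Orientations are given as a rotation vector (axis times angle).
In Python, from bench import ctrl, imaging, ticket gives the robot as it stands.
- The arm moves only by the tool jog_arm, never from a script. Its argument "rows" is text: rows parted by semicolons, each of 7 numbers parted by spaces: the shift along the tool's x, y, z in cm, then the turn, a rotation vector about the tool's x, y, z in rad, then the closure, from -1 (fully open) to 1 (shut), so that 0 is half open. A call has 1 to 5 rows; each row shifts and turns the commanded pose from where the row before left it, along the tool's axes as they then stand; what a row does not reach is not made up. A row lasts 1/8 s, in which the tool goes at most 62.5 mm and 10.7 degrees, less where a joint would pass 70% of its speed; a pose out of reach is approached as far as the arm can. A call with a gripper value outside its range is refused whole. The fingers move at their own pace and stop on an object; "force" is the grip in N (left out, the last holds). Time passes only in rows, so rows that do not move let the fingers close. It gives the time, the measured TCP pose, the force, the opening and the grip force at its end, in the units of the state.
- ctrl.get_state(): the state, without advancing time (a new reading comes with each control period).
- imaging.get_image(name): name is "side" or "top"; returns a dict with "img" (480x640x3 uint8, blue, green, red), "vertical_fov" (degrees; the focal length in pixels is half the picture's height over the tangent of half this angle, whatever the lens; pixels are square), "cx", "cy" (the principal point, pixels), "k1" (the pictures are not rectified: a ray, as slopes to the right and down, at radius r is drawn at 1 + k1 r^2 times it, then the intrinsics apply), "origin" and "orientation" of the camera in the world. Camera axes: x right, y down, z forward; pixel columns grow to the right and rows downward; lengths in m; the calibration is good to about 2 mm. A picture is of the moment at which its call begins. There is no depth.
- ticket.close_job(): hands the job in; it is judged then, once.
The state is a dict: "time": time; "joint_positions": joint angles; "qd": joint speeds; "joint_torque": joint torques, N m; "position": TCP position; "tool_rot": TCP orientation; "ft_force": force on the tool from outside, world axes, zero at the start; "torque": the same for the moment, N m; "grip_width": opening from 0.0 (shut) to 1.0 (fully open); "grip_force": force on a finger pad.
Only numpy, scipy, OpenCV 4.12 (cv2) and the standard library are available. Lean on these libraries where they do the work, as an engineer would, in place of code of your own. Each camera call takes 0.05 s, during which the arm holds its last target. There are 200 camera calls.

TASK

Tighten the glue press down on the boards with its ratchet lever: bring the platen onto the work and work the lever to and fro until it is firmly tight, without crushing the boards, and then let go. The ratchet may be set the wrong way round, so feel by turning which way it grips, and flip its reversing lever over if it would unscrew the press. Leave the other things on the table alone.

Things in the scene. Friction and masses are not known exactly. Their poses are not given: they have to be found in the camera images.
- press: Two-column bench glue press, grey iron and steel, fixed. Base 200 x 310 mm; crosshead 320 x 50 mm, top 155 mm above the table, nuts to 164. Origin: on the table under the spindle's axis; -x is the press's front, y runs along the crosshead. Two 16 mm guide rods, 86 mm either side of the axis along y, stand up to 224 mm: the lever swings only in front, between them.
- spindle_axis (a point): On the spindle's axis, at the top face of the flat ratchet head (74 mm across), 194 mm above the table; -x is the press's front. Right-hand quick thread, 14 mm a turn: turned clockwise seen from above, the spindle lowers platen, ratchet, lever and knob together (2.2 mm a rad); anticlockwise raises them. It stays where it is left.
- knob_centre (a point): Centre of the round wooden knob standing upright on the end of the lever, 135 mm from the spindle's axis: 30 mm across, 52 mm high, this point 26 mm below its top, 26 mm above the lever's top face and 20 mm above the level of spindle_axis. It spins on its own post, so the hand that leads it round the axis in an arc need not turn with it.
- lever (a joint): Angle of the flat steel lever (20 mm wide, 12 mm thick) about the spindle: 0 straight to the press's front, positive clockwise seen from above, stops at +-1.3 rad. Loose way: about 1 N at the knob, with brief clicks up to 6 N every 30 deg. Gripping way: up to 30 deg of lost motion, then 7 to 8 N moving, 4 to 5 N left when held still, while the platen is not pressing.
- selector_tip (a point): Free end, mid-height, of the reversing lever: a black fin 38 x 8 x 22 mm (196 to 218 mm up) on the ratchet head. It pivots 42 mm from the spindle's axis on the line to the knob, points at the axis, and leans 3 to 11 mm to one side. Pushed 6 mm or more past the middle (2 to 4 N) it snaps over and swaps the gripping and the loose way. Which lean drives which way is not marked: turn and feel.
- platen: Steel pressing plate 150 x 175 x 14 mm, hung on springs under the crosshead; origin on the spindle's axis, at table level. It starts 3 to 7 mm above the work. Once it presses, the push at the knob climbs by 3 N for each further radian of gripping turn: firmly tight is 8 to 11 N with the lever held still (10 to 14 N moving); from about 15 N held still the boards are crushed.
- workpiece: Two plywood boards with card between, freshly glued, 130 x 150 x 32 mm, lying on the press's rubber bed under the platen; it stays where it is. Origin: centre of its underside.
- tape_wide: Roll of road tape lying flat, 88 mm across, 50 mm high. Bystander, to be left alone. Origin: centre of its underside.
- tape_narrow: Roll of road tape lying flat, 88 mm across, 30 mm high. Bystander, to be left alone. Origin: centre of its underside.
- scissors: Scissors lying flat, 180 mm long. Bystander, to be left alone. Origin: under the pivot.
- brush_tube: Cardboard tube with brushes standing, 74 mm across, 160 mm high. Bystander, to be left alone. Origin: centre of its underside.
- glue_bottle: Glue bottle standing, 60 mm across, 150 mm high. Bystander, to be left alone. Origin: centre of its underside.
- hammer: Hammer lying, 240 mm long. Bystander, to be left alone. Origin: centre of its underside.
- offcut: Plywood offcut lying, 110 x 50 x 18 mm. Bystander, to be left alone. Origin: centre of its underside.
- marker: Pen marker lying, 135 mm long. Bystander, to be left alone. Origin: centre of its underside.

How it is judged:
By the outcome, as a careful person would: the job done as asked, in the order asked, and still so for the second after the job is handed in, with the robot touching nothing.
It also fails if it takes over 72 s, if anything falls off the work surface, if the arm or the gripper's body presses on something with over 40 N, if the wrist force passes 120 N, or if a joint passes its speed limit or range.

## Working session

There is one attempt and no reset: what is moved stays moved. The work goes in short steps, Python scripts to look and compute and a tool call to move; the robot and the scene stay as the last step left them, time stands still between calls to the robot, and variables do not carry over. Pictures are saved under pics/ and viewed, at most 10 in all, crops included, and the job is handed in when it is done.

Besides the shell and the picture viewer there is one more tool, called after "Call:" as name(argument=value, ...), one argument or row to a line, values as JSON. jog_arm: Moves the arm, as the interface text tells. Its arguments: {"type":"object","properties":{"rows":{"type":"string"},"force":{"type":"number"}},"required":["rows"]}

```bash
mkdir -p pics; cat > h.py <<'E'
import numpy as np, cv2
from scipy.spatial.transform import Rotation as R
from bench import ctrl, imaging, ticket
def Rm(o):
    o=np.array(o,float)
    return o if o.shape==(3,3) else R.from_rotvec(o).as_matrix()
def shot(name,fn=None):
    d=imaging.get_image(name)
    if fn: cv2.imwrite('pics/'+fn,d['img'])
    return d
def K(d):
    f=240/np.tan(np.radians(d['vertical_fov'])/2); return f
def ray(d,u,v):
    f=K(d); x=np.array([(u-d['cx'])/f,(v-d['cy'])/f]); s=x.copy()
    for _ in range(30): s=x/(1+d['k1']*(s@s))
    return np.array(d['origin']),Rm(d['orientation'])@np.array([s[0],s[1],1])
def atz(d,u,v,z):
    o,r=ray(d,u,v); return o+r*(z-o[2])/r[2]
def proj(d,p):
    c=Rm(d['orientation']).T@(np.array(p)-d['origin']); s=c[:2]/c[2]
    return s*(1+d['k1']*(s@s))*K(d)+[d['cx'],d['cy']]
E
python3 - <<'E'
from h import *
for n in('top','side'):
    d=shot(n,n+'0.png'); print({k:v for k,v in d.items() if k!='img'})
print(ctrl.get_state())
E
```

```text
{'vertical_fov': 50.40321120107467, 'cx': 312.47685472608714, 'cy': 239.96911440849263, 'k1': -0.005213215312705866, 'origin': array([ 0.42108102, -0.0270813 ,  1.47116358]), 'orientation': array([-2.15016784,  2.1922443 , -0.09572162])}
{'vertical_fov': 42.00608479169381, 'cx': 329.51222483096905, 'cy': 234.5184967568683, 'k1': -0.03073521884874115, 'origin': array([1.05171208, 1.13506117, 1.39345023]), 'orientation': array([-0.54105468, -2.71706494,  1.14374622])}
{'time': 0.1, 'joint_positions': array([ 1.30212045,  0.3218038 , -0.07007718,  1.45157652,  0.02263452,
        1.37081163, -0.05690994]), 'qd': array([-2.54322169e-04, -2.28391937e-03,  7.70209835e-05, -3.94135758e-03,
       -1.75982221e-03, -2.94740671e-04,  2.35779151e-03]), 'joint_torque': array([-5.55401493e-05, -4.92574382e+01, -4.05878741e-01, -3.13395309e+01,
       -6.42636954e-02,  3.95496469e-02,  1.05309691e-04]), 'position': array([ 0.18115787, -0.62371139,  0.22152337]), 'tool_rot': array([-3.10848590e+00, -4.42483460e-01,  6.03028798e-04]), 'ft_force': array([ 0.23215642, -0.02787484, -1.15214941]), 'torque': array([-0.01678431,  0.00131283,  0.02509324]), 'grip_force': 0.0, 'grip_width': 1.0016489394808235}
```

View pics/top0.png

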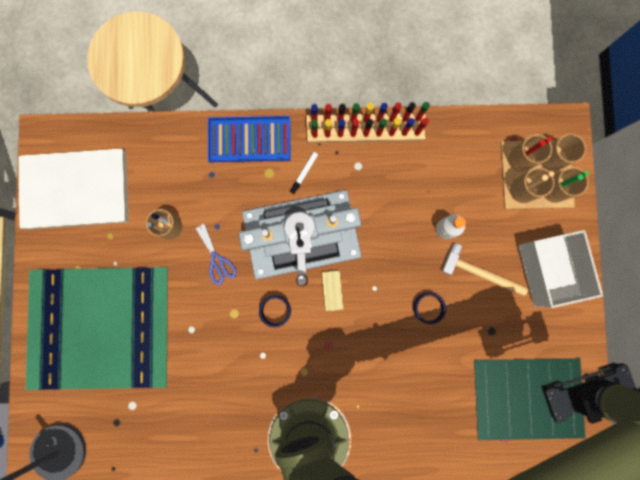

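View pics/side0.png

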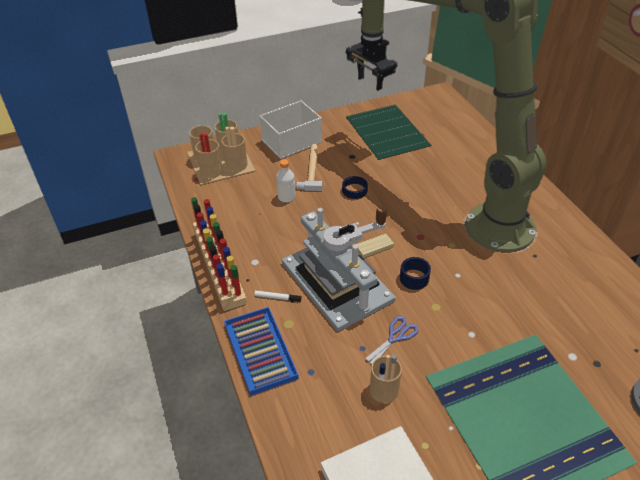

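The top view shows the press near (300,230) with its knob near (302,280). The side view shows the head near (338,236) and the knob near (381,216). I'll zoom in on both.

```bash
python3 - <<'E'
from h import *
a=cv2.imread('pics/top0.png')[185:295,230:370]; b=cv2.imread('pics/side0.png')[190:330,275:400]
a=cv2.resize(a,None,fx=400/140,fy=400/140,interpolation=2); b=cv2.resize(b,None,fx=3.2,fy=3.2,interpolation=2)
o=np.zeros((450,800,3),np.uint8); o[:a.shape[0],:400]=a; o[:b.shape[0],400:400+b.shape[1]]=b
cv2.imwrite('pics/z0.png',o)
E
```

```text
(no output)
```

View pics/z0.png

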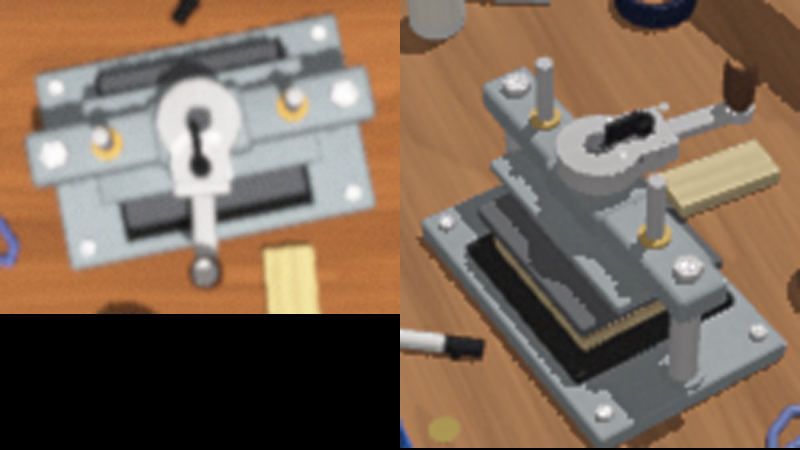

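```bash
python3 - <<'E'
from h import *
d=shot('top'); s=shot('side')
T=lambda x,y,z: atz(d,230+x/2.857,185+y/2.857,z)
S=lambda x,y,z: atz(s,275+(x-400)/3.2,190+y/3.2,z)
for n,p in dict(head=T(198,120,.194),knobtop=T(205,270,.24),rodL=T(103,136,.224),rodR=T(293,97,.224),pivot=T(200,165,.218),tip=T(195,123,.218),
 Srod1=S(544,62,.224),Srod2=S(657,178,.224),Sknobtop=S(741,66,.24),Shead=S(608,143,.194),Stip=S(608,143,.218),Spiv=S(645,122,.218)).items(): print(n,p.round(4))
E
```

```text
head [0.5739 0.0108 0.194 ]
knobtop [0.4411 0.0057 0.24  ]
rodL [0.5581 0.092  0.224 ]
rodR [ 0.5887 -0.0724  0.224 ]
pivot [0.5319 0.009  0.218 ]
tip [0.5685 0.0127 0.218 ]
Srod1 [ 0.5911 -0.0745  0.224 ]
Srod2 [0.5582 0.0931 0.224 ]
Sknobtop [0.4436 0.0122 0.24  ]
Shead [0.5671 0.0117 0.194 ]
Stip [0.5767 0.0342 0.218 ]
Spiv [0.5378 0.0229 0.218 ]
```

Call:
jog_arm(
  rows="0 0 -5 0 0 0.1415 -1; 0 0 -5 0 0 0.1415 -1; 2 -4.85 0 0 0 0 -1; 2 -4.85 0 0 0 0 -1; 2 -4.85 0 0 0 0 -1",
  force=40,
)

```text
time: 0.82
position: [0.242, -0.4771, 0.3225]
tool_rot: [3.141, -0.0, 0.0]
ft_force: [0.1, -0.3, 0.2]
grip_width: 1.001
grip_force: 0.0
```

Call:
jog_arm(
  rows="2 -4.85 0 0 0 0 -1; 2 -4.85 0 0 0 0 -1; 2 -4.85 0 0 0 0 -1; 2 -4.85 0 0 0 0 -1; 2 -4.85 0 0 0 0 -1",
)

```text
time: 1.45
position: [0.3418, -0.2345, 0.3225]
tool_rot: [3.141, -0.0, 0.0]
ft_force: [0.6, -1.1, -0.4]
grip_width: 0.998
grip_force: 0.0
```

Call:
jog_arm(
  rows="2 -4.85 0 0 0 0 -1; 2 -4.85 0 0 0 0 -1; 2 -4.85 0 0 0 0 -1; 2 -4.85 0 0 0 0 -1; 0 0 0 0 0 0 -1",
)

```text
time: 2.08
position: [0.4223, -0.0378, 0.3228]
tool_rot: [3.141, 0.013, 0.001]
ft_force: [-0.8, -0.3, -0.0]
grip_width: 1.003
grip_force: 0.0
```

Call:
jog_arm(
  rows="1.8 -4.5 0 0 0 0 -1; 0 0 4 0 0 0 -1; 0 0 4 0 0 0 -1; 0 0 3.6 0 0 0 -1; 0 0 0 0 0 0 -1",
)

```text
time: 2.7
position: [0.4372, 0.0018, 0.2043]
tool_rot: [-3.141, 0.002, 0.009]
ft_force: [-0.8, -0.1, -0.5]
grip_width: 1.0
grip_force: 0.0
```

```bash
python3 - <<'E'
from h import *
d=shot('side'); t=shot('top')
a=cv2.resize(t['img'][185:295,230:370],None,fx=400/140,fy=400/140,interpolation=2); b=cv2.resize(d['img'][130:270,300:425],None,fx=3.2,fy=3.2,interpolation=2)
o=np.zeros((450,800,3),np.uint8); o[:a.shape[0],:400]=a; o[:b.shape[0],400:400+b.shape[1]]=b
cv2.imwrite('pics/z1.png',o); print(ctrl.get_state()['position'],ctrl.get_state()['ft_force'])
E
```

```text
[0.439888   0.0021051  0.20751416] [ 0.63715621 -0.37038731  0.58585866]
```

View pics/z1.png

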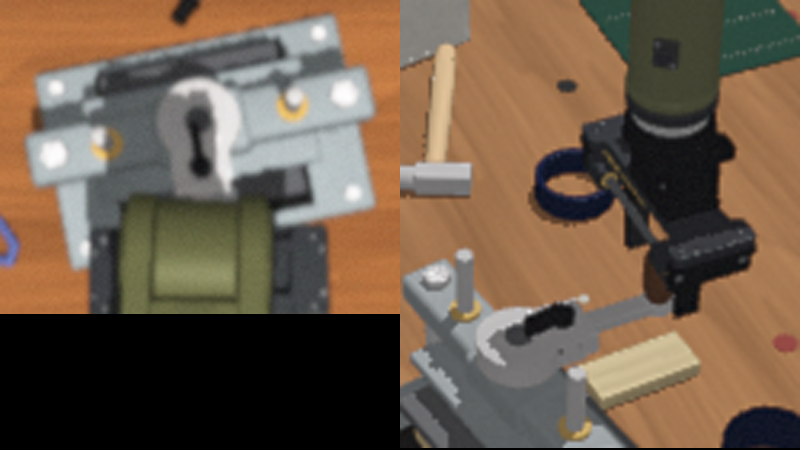

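The knob (crop ~(657,275)) stands between the fingers. I'll close on it.

Call:
jog_arm(
  rows="0 0 0 0 0 0 0.3; 0 0 0 0 0 0 0.3; 0 0 0 0 0 0 1; 0 0 0 0 0 0 1; 0 0 0 0 0 0 1",
  force=40,
)

```text
time: 3.42
position: [0.4395, 0.0027, 0.2066]
tool_rot: [3.141, -0.0, -0.0]
ft_force: [-0.5, 0.4, -0.3]
grip_width: 0.519
grip_force: 0.0
```

Call:
jog_arm(
  rows="0 0 0 0 0 0 1; 0 0 0 0 0 0 1; 0 0 0 0 0 0 1",
)

```text
time: 3.8
position: [0.4394, 0.0028, 0.2065]
tool_rot: [-3.142, 0.0, 0.001]
ft_force: [0.4, 0.1, 0.8]
grip_width: 0.326
grip_force: 40.0
```

```bash
cat >> h.py <<'E'
A=np.array([.574,.010]); F=np.radians(190.9)
def pt(th,r=.135): return A+r*np.array([np.cos(F-th),np.sin(F-th)])
def now():
    s=ctrl.get_state(); p=s['position']; v=p[:2]-A; th=F-(np.arctan2(v[1],v[0])%(2*np.pi))
    f=s['ft_force'][:2]; u=v/np.hypot(*v); t=np.array([u[1],-u[0]])  # clockwise tangent
    print('t %.2f th %.3f r %.4f z %.4f Ftan %.1f Frad %.1f grip %.2f'%(s['time'],th,np.hypot(*v),p[2],f@t,f@u,s['grip_width'])); return th
E
python3 - <<'E'
from h import *
now()
g=np.arange(-1.25,1.26,.1)
for a,b in zip(g[:-1],g[1:]):
    d=(pt(b)-pt(a))*100; print('%.2f>%.2f  %.2f %.2f | pos'%(a,b,d[0],-d[1]),pt(b).round(4))
E
```

```text
t 3.80 th 0.137 r 0.1348 z 0.2065 Ftan 0.1 Frad -0.4 grip 0.33
-1.25>-1.15  -1.33 -0.24 | pos [ 0.5432 -0.1214]
-1.15>-1.05  -1.30 -0.37 | pos [ 0.5302 -0.1177]
-1.05>-0.95  -1.25 -0.50 | pos [ 0.5177 -0.1127]
-0.95>-0.85  -1.20 -0.62 | pos [ 0.5057 -0.1064]
-0.85>-0.75  -1.13 -0.74 | pos [ 0.4944 -0.099 ]
-0.75>-0.65  -1.05 -0.85 | pos [ 0.4839 -0.0905]
-0.65>-0.55  -0.96 -0.95 | pos [ 0.4743 -0.0811]
-0.55>-0.45  -0.86 -1.04 | pos [ 0.4657 -0.0706]
-0.45>-0.35  -0.75 -1.12 | pos [ 0.4582 -0.0594]
-0.35>-0.25  -0.64 -1.19 | pos [ 0.4519 -0.0475]
-0.25>-0.15  -0.51 -1.25 | pos [ 0.4467 -0.0351]
-0.15>-0.05  -0.39 -1.29 | pos [ 0.4429 -0.0221]
-0.05>0.05  -0.26 -1.33 | pos [ 0.4403 -0.0089]
0.05>0.15  -0.12 -1.34 | pos [0.4391 0.0046]
0.15>0.25  0.01 -1.35 | pos [0.4392 0.0181]
0.25>0.35  0.15 -1.34 | pos [0.4407 0.0315]
0.35>0.45  0.28 -1.32 | pos [0.4435 0.0447]
0.45>0.55  0.41 -1.29 | pos [0.4476 0.0575]
0.55>0.65  0.54 -1.24 | pos [0.453  0.0699]
0.65>0.75  0.66 -1.18 | pos [0.4596 0.0817]
0.75>0.85  0.77 -1.11 | pos [0.4673 0.0927]
0.85>0.95  0.88 -1.02 | pos [0.4761 0.103 ]
0.95>1.05  0.98 -0.93 | pos [0.4859 0.1123]
1.05>1.15  1.07 -0.83 | pos [0.4965 0.1206]
1.15>1.25  1.14 -0.72 | pos [0.508  0.1278]
```

Call:
jog_arm(
  rows="0 -1.4 0 0 0 0 1; 0.15 -1.34 0 0 0 0 1",
)

```text
time: 4.05
position: [0.4404, 0.0311, 0.2065]
tool_rot: [3.141, -0.0, -0.002]
ft_force: [-1.2, -0.4, 1.4]
grip_width: 0.327
grip_force: 40.0
```

Call:
jog_arm(
  rows="0.28 -1.32 0 0 0 0 1; 0.41 -1.29 0 0 0 0 1",
)

```text
time: 4.3
position: [0.4473, 0.0582, 0.2065]
tool_rot: [-3.141, -0.002, 0.002]
ft_force: [-2.4, 0.4, 2.0]
grip_width: 0.328
grip_force: 40.0
```

Call:
jog_arm(
  rows="0.54 -1.24 0 0 0 0 1; 0.66 -1.18 0 0 0 0 1",
)

```text
time: 4.55
position: [0.4594, 0.0829, 0.2065]
tool_rot: [-3.14, -0.003, 0.002]
ft_force: [-2.5, 1.1, 0.7]
grip_width: 0.327
grip_force: 40.0
```

```bash
python3 -c "
from h import *
now()"
```

```text
t 4.55 th 0.757 r 0.1358 z 0.2065 Ftan -0.4 Frad 2.7 grip 0.33
```

Call:
jog_arm(
  rows="0.77 -1.11 0 0 0 0 1; 0.88 -1.02 0 0 0 0 1",
)

```text
time: 4.8
position: [0.476, 0.1045, 0.2065]
tool_rot: [-3.14, -0.003, 0.002]
ft_force: [-2.9, 1.4, 1.0]
grip_width: 0.322
grip_force: 40.0
```

```bash
python3 -c "
from h import *
now()"
```

```text
t 4.80 th 0.957 r 0.1362 z 0.2065 Ftan -0.9 Frad 3.1 grip 0.32
```

Call:
jog_arm(
  rows="0 0 0 0 0 0 -0.3; 0 0 0 0 0 0 -0.3; 0 0 0 0 0 0 -0.3; 0 0 0 0 0 0 -0.3",
)

```text
time: 5.3
position: [0.4765, 0.1012, 0.2067]
tool_rot: [3.141, -0.002, 0.001]
ft_force: [0.2, 0.2, 0.3]
grip_width: 0.627
grip_force: 0.0
```

Call:
jog_arm(
  rows="0 0 -4 0 0 0 -0.3; 0 0 -3.5 0 0 0 -0.3; 4.4 2.4 0 0 0 0 1; 4.4 2.4 0 0 0 0 1; 4.3 2.4 0 0 0 0 1",
)

```text
time: 5.92
position: [0.6089, 0.0281, 0.2817]
tool_rot: [3.141, -0.003, 0.001]
ft_force: [-1.3, 0.6, 0.2]
grip_width: 0.396
grip_force: 0.0
```

Call:
jog_arm(
  rows="0 0 0 0 0 -0.161 1; 0 0 0 0 0 -0.161 1; 0 0 0 0 0 -0.161 1; 0 0 0 0 0 -0.161 1; 0 0 0 0 0 -0.161 1",
)

```text
time: 6.55
position: [0.6074, 0.0292, 0.2815]
tool_rot: [2.888, 1.237, -0.0]
ft_force: [0.4, 0.2, -0.5]
grip_width: 0.0
grip_force: 0.0
```

Call:
jog_arm(
  rows="0 0 0 0 0 0 1; 0 0 0 0 0 0 1",
)

```text
time: 6.8
position: [0.6074, 0.0294, 0.2815]
tool_rot: [2.892, 1.226, -0.0]
ft_force: [1.0, 0.5, -0.5]
grip_width: 0.004
grip_force: 0.0
```

```bash
python3 - <<'E'
from h import *
d=shot('side'); t=shot('top')
a=cv2.resize(t['img'][185:295,230:370],None,fx=400/140,fy=400/140,interpolation=2); b=cv2.resize(d['img'][180:280,295:395],None,fx=4,fy=4,interpolation=2)
o=np.zeros((450,800,3),np.uint8); o[:a.shape[0],:400]=a; o[:b.shape[0],400:400+b.shape[1]]=b
cv2.imwrite('pics/z2.png',o); s=ctrl.get_state();print(s['position'],s['tool_rot'],s['ft_force'],s['joint_positions'])
E
```

```text
[0.60741067 0.02955157 0.28155244] [ 2.89151527e+00  1.22740358e+00 -1.73058315e-05] [ 0.01359899 -0.1146607  -0.70421377] [ 0.71069494  0.37150997 -1.04371157  1.44263531  0.32013418  1.50872215
 -1.09026031]
```

View pics/z2.png

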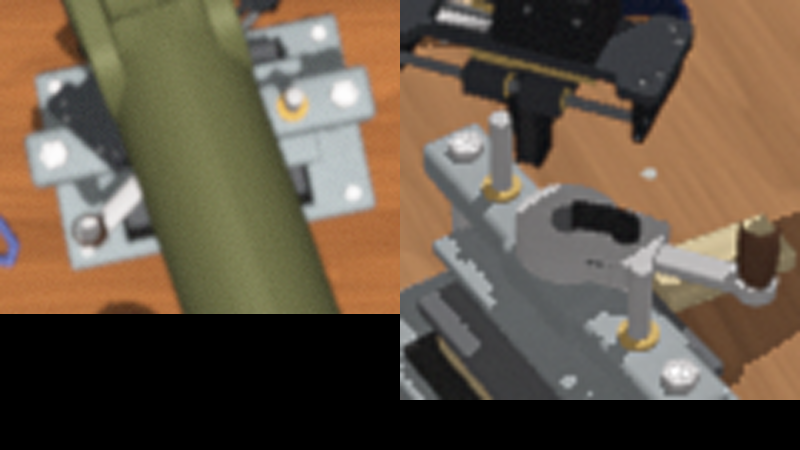

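```bash
python3 - <<'E'
from h import *
s=shot('side');d=shot('top')
print('knob',atz(d,230+88/2.857,185+226/2.857,.24))
def P(p): q=proj(s,p); return ((q[0]-295)*4+400,(q[1]-180)*4)
v=atz(d,230+88/2.857,185+226/2.857,.24)[:2]-A; print(np.hypot(*v))
for u in [np.array([-.7206,.6934])]:
    t=np.array([u[1],-u[0]])
    for n,r,l in(('axis',0,0),('pivot',.042,0),('tip+5',.004,.005),('tip-5',.004,-.005),('knob',.135,0)):
        q=A+r*u+l*t; print(n,P([*q,.24 if n=='knob' else .218]),P([*q,.196]))
E
```

```text
knob [0.4800505  0.10394217 0.24      ]
0.13285947690101207
axis (np.float64(569.7462259754002), np.float64(194.5998476068105)) (np.float64(569.6743530573281), np.float64(217.77506977758947))
pivot (np.float64(627.9523268966), np.float64(210.18678471145256)) (np.float64(627.3526052358054), np.float64(233.37266562838022))
tip+5 (np.float64(572.6162570636548), np.float64(200.85822494902197)) (np.float64(572.5182644681886), np.float64(224.03647265411212))
tip-5 (np.float64(577.8869227200519), np.float64(191.3113812956799)) (np.float64(577.7420334945771), np.float64(214.48565730943812))
knob (np.float64(761.4407302332386), np.float64(221.80698620297255)) (np.float64(757.7683547870167), np.float64(268.64138820560595))
```

Call:
jog_arm(
  rows="0 -0.7 4 0 0 0 1; 0 0 3.8 0 0 0 1; 0 0 0 0 0 0 1; -1.2 0 0 0 0 0 1; 0 0 0 0 0 0 1",
)

```text
time: 7.62
position: [0.5946, 0.0248, 0.2054]
tool_rot: [2.89, 1.227, 0.003]
ft_force: [0.1, 1.2, -0.5]
grip_width: 0.003
grip_force: 0.0
```

Call:
jog_arm(
  rows="-0.4 0 0 0 0 0 1; -0.4 0 0 0 0 0 1",
)

```text
time: 7.88
position: [0.5888, 0.0201, 0.2043]
tool_rot: [2.89, 1.23, 0.002]
ft_force: [0.4, -0.2, -0.9]
grip_width: -0.001
grip_force: 0.1
```

Call:
jog_arm(
  rows="-0.3 0 0 0 0 0 1",
)

```text
time: 8.0
position: [0.5862, 0.0177, 0.2037]
tool_rot: [2.891, 1.23, -0.0]
ft_force: [1.2, 1.3, 1.6]
grip_width: 0.003
grip_force: 0.7
```

Call:
jog_arm(
  rows="-0.3 0 0 0 0 0 1",
)

```text
time: 8.12
position: [0.5851, 0.017, 0.2039]
tool_rot: [-2.889, -1.231, -0.005]
ft_force: [4.8, 3.6, -1.6]
grip_width: 0.005
grip_force: 3.0
```

Call:
jog_arm(
  rows="-0.3 0 0 0 0 0 1",
)

```text
time: 8.25
position: [0.5841, 0.0164, 0.2041]
tool_rot: [-2.888, -1.232, -0.01]
ft_force: [7.7, 6.3, -3.9]
grip_width: 0.004
grip_force: 5.3
```

```bash
python3 - <<'E'
from h import *
d=shot('side')
b=cv2.resize(d['img'][190:270,305:405],None,fx=7,fy=7,interpolation=2)
cv2.imwrite('pics/z3.png',b); s=ctrl.get_state();print(s['position'],s['tool_rot'],s['ft_force'])
E
```

```text
[0.58408068 0.01648783 0.20410483] [-2.88761369 -1.23200735 -0.01093474] [ 6.73385031  6.00562474 -2.97285021]
```

View pics/z3.png

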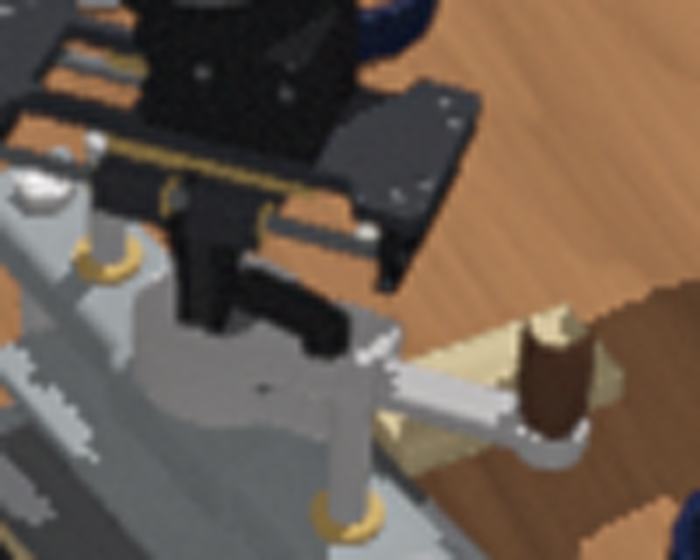

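Call:
jog_arm(
  rows="1.2 0 0 0 0 0 1; 1.5 0 0 0 0 0 1; 0 0 -4 0 0 0 1; 0 0 -4 0 0 0 1; 3 0 0 0 0 0 1",
)

```text
time: 8.93
position: [0.6233, 0.0529, 0.2871]
tool_rot: [2.889, 1.222, 0.005]
ft_force: [0.7, -0.3, 0.3]
grip_width: 0.002
grip_force: 0.0
```

```bash
python3 - <<'E'
from h import *
d=shot('side')
b=cv2.resize(d['img'][190:270,305:405],None,fx=7,fy=7,interpolation=2)
cv2.imwrite('pics/z4.png',b); s=ctrl.get_state();print(s['position'],s['tool_rot'],s['ft_force'])
E
```

```text
[0.62415302 0.05764397 0.28481179] [-2.88989595 -1.23108979 -0.00606763] [-0.19015191  1.24197999 -0.49201116]
```

View pics/z4.png

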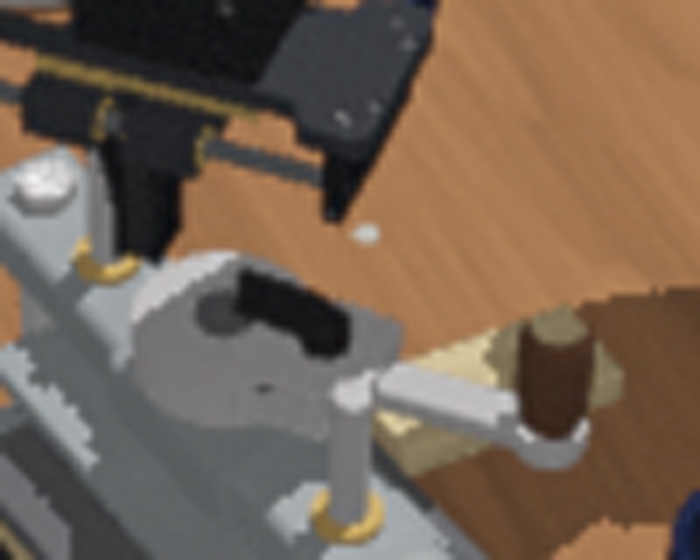

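The fin now leans the other way: its tip is at (245,275), past the hub at (220,310). The ratchet is flipped, so I'm going back to the knob.

Call:
jog_arm(
  rows="0 0 0 0 0 0.161 -0.3; 0 0 0 0 0 0.161 -0.3; 0 0 0 0 0 0.161 -0.3; 0 0 0 0 0 0.161 -0.3; 0 0 0 0 0 0.161 -0.3",
)

```text
time: 9.6
position: [0.6213, 0.0546, 0.2828]
tool_rot: [3.141, -0.008, -0.003]
ft_force: [0.7, -0.5, -0.4]
grip_width: 0.489
grip_force: 0.0
```

Call:
jog_arm(
  rows="-5 -1.5 0 0 0 0 -0.3; -5 -1.5 0 0 0 0 -0.3; -4.8 -1.6 0 0 0 0 -0.3; 0 0 0 0 0 0 -0.3; 0 0 0 0 0 0 -0.3",
)

```text
time: 10.22
position: [0.474, 0.1001, 0.2837]
tool_rot: [3.14, -0.001, 0.001]
ft_force: [1.2, 0.3, 1.2]
grip_width: 0.649
grip_force: 0.0
```

Call:
jog_arm(
  rows="0.2 -0.35 4 0 0 0 -0.3; 0 0 3.6 0 0 0 -0.3; 0 0 0 0 0 0 1; 0 0 0 0 0 0 1; 0 0 0 0 0 0 1",
  force=40,
)

```text
time: 10.85
position: [0.477, 0.1046, 0.209]
tool_rot: [-3.141, 0.001, -0.003]
ft_force: [-0.8, 1.6, 0.7]
grip_width: 0.394
grip_force: 1.3
```

Call:
jog_arm(
  rows="0 0 0 0 0 0 1; 0 0 0 0 0 0 1; 0 0 0 0 0 0 1",
)

```text
time: 11.22
position: [0.4766, 0.1048, 0.2089]
tool_rot: [-3.141, 0.0, -0.004]
ft_force: [-1.5, 1.9, 6.8]
grip_width: 0.33
grip_force: 40.0
```

```bash
python3 -c "
from h import *
now(); print(ctrl.get_state()['position'])"
```

```text
t 11.22 th 0.962 r 0.1359 z 0.2089 Ftan 0.3 Frad 2.4 grip 0.33
[0.47660263 0.10480164 0.20885096]
```

Call:
jog_arm(
  rows="-0.88 1.02 0 0 0 0 1; -0.77 1.11 0 0 0 0 1; -0.66 1.18 0 0 0 0 1; -0.54 1.24 0 0 0 0 1; -0.41 1.29 0 0 0 0 1",
)

```text
time: 11.85
position: [0.4438, 0.0458, 0.2088]
tool_rot: [3.141, 0.0, 0.004]
ft_force: [0.2, 2.6, 4.7]
grip_width: 0.326
grip_force: 40.0
```

Call:
jog_arm(
  rows="-0.28 1.32 0 0 0 0 1; -0.15 1.34 0 0 0 0 1; 0 1.35 0 0 0 0 1; 0.12 1.34 0 0 0 0 1; 0.26 1.33 0 0 0 0 1",
)

```text
time: 12.48
position: [0.4435, -0.0214, 0.2088]
tool_rot: [3.141, -0.0, 0.004]
ft_force: [1.3, 1.2, 4.6]
grip_width: 0.329
grip_force: 40.0
```

```bash
python3 -c "
from h import *
now(); print(ctrl.get_state()['position'])"
```

```text
t 12.47 th -0.046 r 0.1342 z 0.2088 Ftan 0.8 Frad -1.5 grip 0.33
[ 0.44354086 -0.021376    0.20883688]
```

Call:
jog_arm(
  rows="0.39 1.29 0 0 0 0 1; 0.51 1.25 0 0 0 0 1; 0.64 1.19 0 0 0 0 1; 0.75 1.12 0 0 0 0 1; 0.86 1.04 0 0 0 0 1",
)

```text
time: 13.1
position: [0.4754, -0.0801, 0.2088]
tool_rot: [3.141, -0.0, 0.004]
ft_force: [1.0, 1.9, 5.3]
grip_width: 0.33
grip_force: 40.0
```

Call:
jog_arm(
  rows="0.96 0.95 0 0 0 0 1; 1.05 0.85 0 0 0 0 1; 1.13 0.74 0 0 0 0 1; 1.2 0.62 0 0 0 0 1; 1.25 0.5 0 0 0 0 1",
)

```text
time: 13.72
position: [0.5313, -0.1162, 0.2089]
tool_rot: [3.142, -0.0, 0.004]
ft_force: [1.1, 2.9, 6.0]
grip_width: 0.321
grip_force: 40.0
```

Call:
jog_arm(
  rows="1.3 0.37 0 0 0 0 1; 0 0 0 0 0 0 1",
)

```text
time: 13.98
position: [0.5451, -0.12, 0.2089]
tool_rot: [-3.141, -0.0, -0.006]
ft_force: [1.1, 1.8, 5.8]
grip_width: 0.328
grip_force: 40.0
```

```bash
python3 -c "
from h import *
now(); print(ctrl.get_state()['position'])"
```

```text
t 13.97 th -1.162 r 0.1332 z 0.2089 Ftan -0.7 Frad -2.0 grip 0.33
[ 0.54506502 -0.11999555  0.20887131]
```

Call:
jog_arm(
  rows="-1.3 -0.37 0 0 0 0 1; -1.25 -0.5 0 0 0 0 1; -1.2 -0.62 0 0 0 0 1; -1.13 -0.74 0 0 0 0 1; -1.05 -0.85 0.02 0 0 0 1",
)

```text
time: 14.6
position: [0.4848, -0.0892, 0.2088]
tool_rot: [3.14, -0.0, 0.006]
ft_force: [2.1, 0.7, 6.4]
grip_width: 0.327
grip_force: 40.0
```

Call:
jog_arm(
  rows="-0.96 -0.95 0.02 0 0 0 1; -0.86 -1.04 0.02 0 0 0 1; -0.75 -1.12 0.02 0 0 0 1; -0.64 -1.19 0.02 0 0 0 1; -0.51 -1.25 0.02 0 0 0 1",
)

```text
time: 15.22
position: [0.4484, -0.0367, 0.208]
tool_rot: [3.137, -0.004, 0.009]
ft_force: [3.5, -5.8, 5.6]
grip_width: 0.325
grip_force: 40.0
```

```bash
python3 -c "
from h import *
now(); print(ctrl.get_state()['ft_force'])"
```

```text
t 15.22 th -0.165 r 0.1340 z 0.2080 Ftan -6.7 Frad -1.3 grip 0.32
[ 3.51921049 -5.84622947  5.59277631]
```

Call:
jog_arm(
  rows="-0.39 -1.29 0.02 0 0 0 1; -0.26 -1.33 0.02 0 0 0 1; -0.12 -1.34 0.02 0 0 0 1; 0 -1.35 0.02 0 0 0 1; 0.15 -1.34 0.02 0 0 0 1",
)

```text
time: 15.85
position: [0.4406, 0.0295, 0.2068]
tool_rot: [3.136, -0.005, 0.001]
ft_force: [-2.1, -6.4, 9.9]
grip_width: 0.328
grip_force: 40.0
```

```bash
python3 -c "
from h import *
now(); print(ctrl.get_state()['ft_force'])"
```

```text
t 15.85 th 0.336 r 0.1349 z 0.2068 Ftan -6.7 Frad 1.1 grip 0.33
[-2.07516107 -6.44613755  9.94195873]
```

Call:
jog_arm(
  rows="0.28 -1.32 0.01 0 0 0 1; 0.41 -1.29 0.02 0 0 0 1; 0.54 -1.24 0.02 0 0 0 1; 0.66 -1.18 0.02 0 0 0 1",
)

```text
time: 16.35
position: [0.4585, 0.0811, 0.2059]
tool_rot: [3.137, -0.003, -0.003]
ft_force: [-5.9, -4.0, 13.0]
grip_width: 0.332
grip_force: 40.0
```

Call:
jog_arm(
  rows="0.77 -1.11 0.02 0 0 0 1; 0.88 -1.02 0.02 0 0 0 1; 0.98 -0.93 0.02 0 0 0 1; 1.07 -0.83 0.02 0 0 0 1",
)

```text
time: 16.85
position: [0.4953, 0.1212, 0.205]
tool_rot: [3.139, -0.001, -0.004]
ft_force: [-7.3, -2.9, 13.0]
grip_width: 0.325
grip_force: 40.0
```

```bash
python3 -c "
from h import *
now(); print(ctrl.get_state()['ft_force'])"
```

```text
t 16.85 th 1.145 r 0.1363 z 0.2050 Ftan -7.7 Frad 1.9 grip 0.32
[-7.3410131  -2.91170767 13.00074755]
```

Call:
jog_arm(
  rows="0 0 0 0 0 0 1; 0 0 0 0 0 0 1",
)

```text
time: 17.1
position: [0.4957, 0.1215, 0.205]
tool_rot: [3.14, -0.0, -0.003]
ft_force: [-5.8, -2.0, 12.0]
grip_width: 0.327
grip_force: 40.0
```

```bash
python3 -c "
from h import *
now(); print(ctrl.get_state()['ft_force'])"
```

```text
t 17.10 th 1.149 r 0.1363 z 0.2050 Ftan -5.9 Frad 1.7 grip 0.33
[-5.80810736 -2.00401786 11.98645265]
```

Call:
jog_arm(
  rows="-2.05 1.76 -0.1 0 0 0 1; -1.65 2.13 0 0 0 0 1; -1.2 2.42 0 0 0 0 1; -0.69 2.61 0 0 0 0 1; -0.16 2.69 0 0 0 0 1",
)

```text
time: 17.73
position: [0.4394, 0.0051, 0.2052]
tool_rot: [3.141, -0.001, 0.006]
ft_force: [8.3, 1.3, -4.5]
grip_width: 0.328
grip_force: 40.0
```

Call:
jog_arm(
  rows="0.38 2.67 0 0 0 0 1; 0.9 2.54 0 0 0 0 1; 1.39 2.31 0 0 0 0 1; 1.82 1.99 0 0 0 0 1; 2.18 1.59 0 0 0 0 1",
)

```text
time: 18.35
position: [0.5065, -0.1051, 0.2051]
tool_rot: [-3.14, 0.0, -0.001]
ft_force: [2.0, 5.4, 4.9]
grip_width: 0.328
grip_force: 40.0
```

Call:
jog_arm(
  rows="2.45 1.12 0 0 0 0 1; 1.3 0.37 0 0 0 0 1; 0 0 0 0 0 0 1",
)

```text
time: 18.73
position: [0.5442, -0.1198, 0.2051]
tool_rot: [-3.14, -0.001, -0.001]
ft_force: [0.6, 2.0, 4.7]
grip_width: 0.33
grip_force: 40.0
```

```bash
python3 -c "
from h import *
now(); print(ctrl.get_state()['ft_force'])"
```

```text
t 18.73 th -1.155 r 0.1332 z 0.2051 Ftan -0.1 Frad -2.0 grip 0.33
[0.60143539 1.95280698 4.67030124]
```

Call:
jog_arm(
  rows="-1.3 -0.37 0 0 0 0 1; -1.25 -0.5 0 0 0 0 1; -1.2 -0.62 0 0 0 0 1; -1.13 -0.74 0 0 0 0 1; -1.05 -0.85 0.02 0 0 0 1",
)

```text
time: 19.35
position: [0.4847, -0.0893, 0.2045]
tool_rot: [3.14, -0.001, 0.008]
ft_force: [10.0, 1.4, -4.0]
grip_width: 0.329
grip_force: 40.0
```

Call:
jog_arm(
  rows="-0.96 -0.95 0.02 0 0 0 1; -0.86 -1.04 0.02 0 0 0 1; -0.75 -1.12 0.02 0 0 0 1; -0.64 -1.19 0.02 0 0 0 1; -0.51 -1.25 0.02 0 0 0 1",
)

```text
time: 19.98
position: [0.4478, -0.0357, 0.2034]
tool_rot: [3.138, -0.004, 0.01]
ft_force: [11.2, -4.2, -6.4]
grip_width: 0.326
grip_force: 40.0
```

```bash
python3 -c "
from h import *
now(); print(ctrl.get_state()['ft_force'])"
```

```text
t 19.98 th -0.157 r 0.1342 z 0.2034 Ftan -7.7 Frad -9.1 grip 0.33
[11.21833524 -4.17625301 -6.37988694]
```

Call:
jog_arm(
  rows="0 0 0 0 0 0 1; 0 0 0 0 0 0 1",
)

```text
time: 20.23
position: [0.4477, -0.0354, 0.2034]
tool_rot: [3.139, -0.003, 0.008]
ft_force: [10.6, -1.8, -5.9]
grip_width: 0.329
grip_force: 40.0
```

```bash
python3 - <<'E'
from h import *
now(); s=ctrl.get_state(); print(s['ft_force'],s['torque'],s['joint_positions'].round(3))
d=shot('side'); t=shot('top')
a=cv2.resize(t['img'][185:295,230:370],None,fx=400/140,fy=400/140,interpolation=2); b=cv2.resize(d['img'][150:280,295:425],None,fx=400/130,fy=400/130,interpolation=2)
o=np.zeros((450,800,3),np.uint8); o[:a.shape[0],:400]=a; o[:b.shape[0],400:400+b.shape[1]]=b
cv2.imwrite('pics/z5.png',o)
E
```

```text
t 20.23 th -0.155 r 0.1342 z 0.2034 Ftan -5.3 Frad -9.3 grip 0.33
[10.55833848 -1.81703774 -5.90256985] [-0.26707603 -2.10921866 -0.03931402] [ 0.929 -0.109 -0.844  1.927 -0.082  1.282 -1.462]
```

View pics/z5.png

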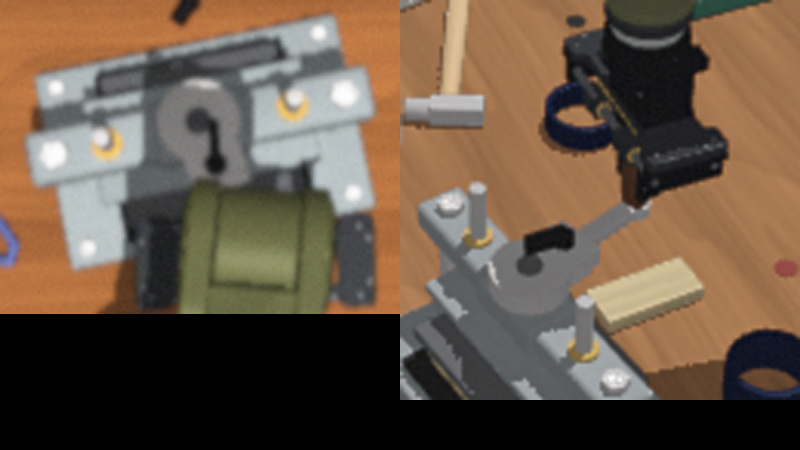

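Call:
jog_arm(
  rows="0.15 0 0.05 0 0 0 1; 0 0 0 0 0 0 1",
)

```text
time: 20.58
position: [0.4482, -0.0364, 0.2033]
tool_rot: [3.137, -0.004, 0.004]
ft_force: [4.7, -3.5, 2.4]
grip_width: 0.328
grip_force: 40.0
```

Call:
jog_arm(
  rows="-0.39 -1.29 0.02 0 0 0 1; -0.26 -1.33 0.02 0 0 0 1; -0.12 -1.34 0.02 0 0 0 1; 0 -1.35 0.02 0 0 0 1; 0.15 -1.34 0.02 0 0 0 1",
)

```text
time: 21.2
position: [0.4404, 0.0282, 0.2023]
tool_rot: [3.134, -0.007, -0.003]
ft_force: [-1.7, -7.3, 7.3]
grip_width: 0.33
grip_force: 40.0
```

```bash
python3 -c "
from h import *
now(); print(ctrl.get_state()['ft_force'])"
```

```text
t 21.20 th 0.326 r 0.1349 z 0.2023 Ftan -7.4 Frad 0.7 grip 0.33
[-1.65888122 -7.26581492  7.33624287]
```

Call:
jog_arm(
  rows="0 0 0 0 0 0 1; 0 0 0 0 0 0 1",
)

```text
time: 21.45
position: [0.4405, 0.0289, 0.2023]
tool_rot: [3.135, -0.005, -0.002]
ft_force: [-1.1, -6.3, 7.0]
grip_width: 0.329
grip_force: 40.0
```

```bash
python3 -c "
from h import *
now(); print(ctrl.get_state()['ft_force'])"
```

```text
t 21.45 th 0.331 r 0.1348 z 0.2023 Ftan -6.4 Frad 0.2 grip 0.33
[-1.10230066 -6.26002372  6.96703599]
```

Call:
jog_arm(
  rows="0.28 -1.32 0.01 0 0 0 1; 0.41 -1.29 0.02 0 0 0 1; 0.54 -1.24 0.02 0 0 0 1; 0.66 -1.18 0.02 0 0 0 1",
)

```text
time: 21.95
position: [0.4575, 0.0792, 0.2014]
tool_rot: [3.134, -0.006, -0.011]
ft_force: [-9.3, -5.8, 12.8]
grip_width: 0.333
grip_force: 40.0
```

```bash
python3 -c "
from h import *
now()"
```

```text
t 21.95 th 0.726 r 0.1355 z 0.2014 Ftan -9.7 Frad 5.0 grip 0.33
```

Call:
jog_arm(
  rows="0.77 -1.11 0.02 0 0 0 1; 0.88 -1.02 0.02 0 0 0 1; 0.98 -0.93 0.02 0 0 0 1; 1.07 -0.83 0.02 0 0 0 1",
)

```text
time: 22.45
position: [0.4936, 0.1199, 0.2006]
tool_rot: [3.135, -0.002, -0.014]
ft_force: [-11.3, -3.8, 16.0]
grip_width: 0.328
grip_force: 40.0
```

```bash
python3 -c "
from h import *
now(); print(ctrl.get_state()['ft_force'])"
```

```text
t 22.45 th 1.130 r 0.1362 z 0.2006 Ftan -11.4 Frad 3.6 grip 0.33
[-11.32550463  -3.84526818  15.98648551]
```

Call:
jog_arm(
  rows="0 0 0 0 0 0 1; 0 0 0 0 0 0 1; 0 0 0 0 0 0 1; 0 0 0 0 0 0 1",
)

```text
time: 22.95
position: [0.4939, 0.1201, 0.2006]
tool_rot: [3.136, -0.001, -0.012]
ft_force: [-10.0, -2.2, 13.1]
grip_width: 0.329
grip_force: 40.0
```

```bash
python3 -c "
from h import *
now(); print(ctrl.get_state()['ft_force'])"
```

```text
t 22.95 th 1.133 r 0.1362 z 0.2006 Ftan -9.4 Frad 4.2 grip 0.33
[-10.04551808  -2.15057819  13.07892186]
```

Call:
jog_arm(
  rows="-2.05 1.76 -0.1 0 0 0 1; -1.65 2.13 0 0 0 0 1; -1.2 2.42 0 0 0 0 1; -0.69 2.61 0 0 0 0 1; -0.16 2.69 0 0 0 0 1",
)

```text
time: 23.58
position: [0.4394, 0.0043, 0.2008]
tool_rot: [3.14, -0.003, 0.002]
ft_force: [10.5, 2.2, -8.8]
grip_width: 0.331
grip_force: 40.0
```

Call:
jog_arm(
  rows="0.38 2.67 0 0 0 0 1; 0 0 0 0 0 0 1; 0 0 0 0 0 0 0.2; 0 0 0 0 0 0 0.2; 0 0 0 0 0 0 0.2",
)

```text
time: 24.2
position: [0.4431, -0.0212, 0.2013]
tool_rot: [3.141, -0.0, -0.002]
ft_force: [0.1, 1.2, -0.0]
grip_width: 0.394
grip_force: 0.0
```

```bash
python3 -c "
from h import *
now(); print(ctrl.get_state()['ft_force'])"
```

```text
t 24.20 th -0.043 r 0.1346 z 0.2013 Ftan 1.2 Frad -0.4 grip 0.39
[ 0.10103795  1.22995407 -0.04637983]
```

Call:
jog_arm(
  rows="0 0 0 0 0 0 1; 0 0 0 0 0 0 1; 0 0 0 0 0 0 1; 0 0 0 0 0 0 1",
)

```text
time: 24.7
position: [0.4435, -0.0211, 0.2015]
tool_rot: [3.141, -0.0, -0.002]
ft_force: [-1.9, -0.4, 0.5]
grip_width: 0.326
grip_force: 40.0
```

```bash
python3 -c "
from h import *
now(); print(ctrl.get_state()['ft_force'])"
```

```text
t 24.70 th -0.043 r 0.1341 z 0.2015 Ftan 0.0 Frad 2.0 grip 0.33
[-1.92265843 -0.43658874  0.4584734 ]
```

Call:
jog_arm(
  rows="-0.26 -1.33 0 0 0 0 1; -0.12 -1.34 0 0 0 0 1; 0 -0.68 0.01 0 0 0 1",
)

```text
time: 25.08
position: [0.4395, 0.0144, 0.2015]
tool_rot: [3.141, 0.003, -0.002]
ft_force: [-3.2, -1.3, 2.0]
grip_width: 0.327
grip_force: 40.0
```

```bash
python3 -c "
from h import *
now()"
```

```text
t 25.07 th 0.223 r 0.1346 z 0.2015 Ftan -1.4 Frad 3.2 grip 0.33
```

Call:
jog_arm(
  rows="0.03 -0.67 0.01 0 0 0 1; 0.06 -0.67 0.01 0 0 0 1",
)

```text
time: 25.32
position: [0.4403, 0.0268, 0.2014]
tool_rot: [-3.141, -0.0, 0.003]
ft_force: [-6.3, 0.8, 3.9]
grip_width: 0.329
grip_force: 40.0
```

```bash
python3 -c "
from h import *
now()"
```

```text
t 25.32 th 0.315 r 0.1347 z 0.2014 Ftan 0.0 Frad 6.4 grip 0.33
```

Call:
jog_arm(
  rows="0 0 0 0 0 0 1; 0 0 0 0 0 0 1; 0 0 0 0 0 0 1",
)

```text
time: 25.7
position: [0.4404, 0.0274, 0.2014]
tool_rot: [-3.14, -0.001, 0.003]
ft_force: [-5.9, 1.8, 3.8]
grip_width: 0.326
grip_force: 40.0
```

```bash
python3 -c "
from h import *
now()"
```

```text
t 25.70 th 0.320 r 0.1347 z 0.2014 Ftan 1.1 Frad 6.0 grip 0.33
```

Call:
jog_arm(
  rows="-0.05 -0.67 0.01 0 0 0 1; 0.05 -0.66 0.01 0 0 0 1",
)

```text
time: 25.95
position: [0.4423, 0.0399, 0.2015]
tool_rot: [3.141, -0.0, 0.005]
ft_force: [1.5, -1.2, -0.7]
grip_width: 0.326
grip_force: 40.0
```

Call:
jog_arm(
  rows="0.19 -0.65 0.01 0 0 0 1",
)

```text
time: 26.08
position: [0.4438, 0.046, 0.2015]
tool_rot: [3.141, -0.0, 0.003]
ft_force: [-0.1, -2.7, 3.0]
grip_width: 0.327
grip_force: 40.0
```

Call:
jog_arm(
  rows="0.22 -0.64 0.01 0 0 0 1",
)

```text
time: 26.2
position: [0.4454, 0.0518, 0.2014]
tool_rot: [3.14, -0.001, 0.0]
ft_force: [-2.9, -4.5, 6.7]
grip_width: 0.331
grip_force: 40.0
```

Call:
jog_arm(
  rows="0.26 -0.63 0.01 0 0 0 1",
)

```text
time: 26.32
position: [0.4473, 0.0573, 0.2014]
tool_rot: [3.139, -0.002, -0.003]
ft_force: [-5.7, -5.5, 9.0]
grip_width: 0.328
grip_force: 40.0
```

Call:
jog_arm(
  rows="0.28 -0.62 0.01 0 0 0 1",
)

```text
time: 26.45
position: [0.4494, 0.0627, 0.2013]
tool_rot: [3.138, -0.003, -0.006]
ft_force: [-8.2, -9.0, 13.9]
grip_width: 0.329
grip_force: 40.0
```

```bash
python3 -c "
from h import *
now()"
```

```text
t 26.45 th 0.591 r 0.1353 z 0.2013 Ftan -11.4 Frad 4.0 grip 0.33
```

Call:
jog_arm(
  rows="0.26 -0.6 0 0 0 0 1; 0.28 -0.58 0 0 0 0 1",
)

```text
time: 26.7
position: [0.4544, 0.0737, 0.2012]
tool_rot: [3.137, -0.004, -0.008]
ft_force: [-9.6, -8.2, 11.6]
grip_width: 0.328
grip_force: 40.0
```

```bash
python3 -c "
from h import *
now()"
```

```text
t 26.70 th 0.680 r 0.1355 z 0.2012 Ftan -11.7 Frad 4.6 grip 0.33
```

Call:
jog_arm(
  rows="0 0 0 0 0 0 1; 0 0 0 0 0 0 1; 0 0 0 0 0 0 1; 0 0 0 0 0 0 1",
)

```text
time: 27.2
position: [0.4547, 0.0742, 0.2012]
tool_rot: [3.138, -0.003, -0.006]
ft_force: [-7.2, -6.8, 10.9]
grip_width: 0.329
grip_force: 40.0
```

```bash
python3 -c "
from h import *
now(); print(ctrl.get_state()['ft_force'])"
```

```text
t 27.20 th 0.684 r 0.1355 z 0.2012 Ftan -9.4 Frad 3.1 grip 0.33
[-7.18857211 -6.82807312 10.91561259]
```

Call:
jog_arm(
  rows="0 0 0 0 0 0 -0.4; 0 0 0 0 0 0 -0.4; 0 0 0 0 0 0 -0.4; 0 0 0 0 0 0 -0.4; 0 0 0 0 0 0 -0.4",
)

```text
time: 27.82
position: [0.4563, 0.0762, 0.2009]
tool_rot: [3.141, -0.001, 0.001]
ft_force: [0.1, -4.3, 2.1]
grip_width: 0.693
grip_force: 2.0
```

Call:
jog_arm(
  rows="0 0 -3 0 0 0 -0.4; 0 0 -4 0 0 0 -0.4; 0 0 -4 0 0 0 -0.4; 0 4 0 0 0 0 -0.4; 0 4 0 0 0 0 -0.4",
)

```text
time: 28.45
position: [0.4564, -0.0023, 0.311]
tool_rot: [-3.14, -0.005, -0.002]
ft_force: [0.1, -0.6, -0.0]
grip_width: 0.701
grip_force: 0.0
```

Call:
jog_arm(
  rows="0 5 0 0 0 0 -0.4; 0 5 0 0 0 0 -0.4; 0 5 0 0 0 0 -0.4; 0 4 0 0 0 0 -0.4; 0 0 0 0 0 0 -0.4",
)

```text
time: 29.08
position: [0.4556, -0.1957, 0.3095]
tool_rot: [-3.138, 0.008, 0.001]
ft_force: [-0.4, 0.6, -0.8]
grip_width: 0.696
grip_force: 0.0
```

```bash
python3 - <<'E'
from h import *
now()
d=shot('side','s9.png'); t=shot('top','t9.png')
a=cv2.resize(t['img'][185:295,230:370],None,fx=400/140,fy=400/140,interpolation=2); b=cv2.resize(d['img'][190:330,275:400],None,fx=3.2,fy=3.2,interpolation=2)
o=np.zeros((450,800,3),np.uint8); o[:a.shape[0],:400]=a; o[:b.shape[0],400:400+b.shape[1]]=b
cv2.imwrite('pics/z9.png',o)
E
```

```text
t 29.07 th -0.858 r 0.2373 z 0.3095 Ftan 0.7 Frad -0.3 grip 0.70
```

View pics/z9.png

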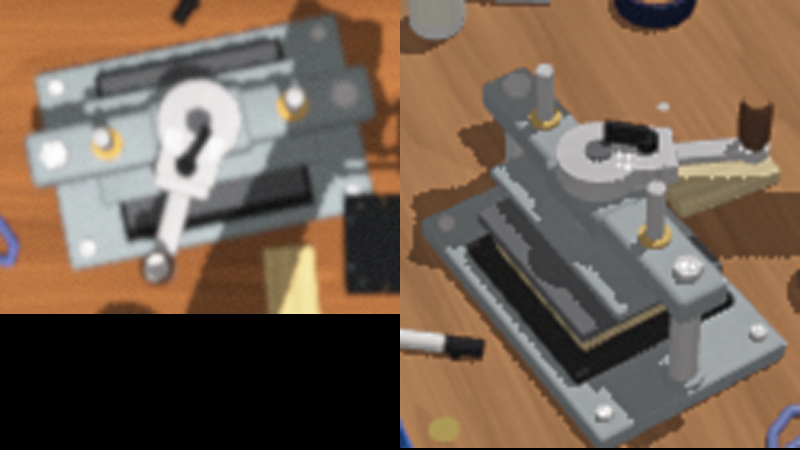

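```bash
python3 - <<'E'
from h import *
d=shot('top'); p=atz(d,230+157/2.857,185+258/2.857,.233); v=p[:2]-A; print(p,np.hypot(*v),F-np.arctan2(v[1],v[0])%(2*np.pi))
E
```

```text
[0.45210845 0.04638803 0.233     ] 0.1272070678980379 0.48034659832774373
```

The lever sprang back slightly within the ratchet's slack. The push on the final stroke read 11.7 N moving and 9.4 N held, both inside the firmly-tight range. The arm is clear, so I'm handing in.

```bash
python3 -c "
from h import *
print(ticket.close_job())"
```

```text
the job is handed in; nothing more can be done
None
```

The ratchet was set the wrong way, so I flipped its reversing lever, then tightened the press to about 9.4 N held at the knob (11.7 N moving), let go, moved the arm clear and handed the job in; on release the lever sprang back about 0.2 rad, and I did not re-measure the tightness after that.

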